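# Zero the spectrophotometer and start a reading

### The arm

A 6-joint arm with a two-finger parallel gripper is mounted at the origin on the work surface. World frame = base frame: x ahead of the robot, y to its left, z up, the work surface at z = 0. Lengths are in m, angles in rad, forces in N, time in s.
With the tool pointing down it reaches from about 0.4 to 0.925 m from the base axis. Payload 12.5 kg.
Tool frame: the origin (TCP) lies midway between the tips of the shut fingers; the grasp point (between the pads) lies 19 mm behind it (manip.tcp_to_grasp is the distance from the TCP to the grasp point, in m); z points along the fingers, y is the direction in which the jaws open and shut (so a half turn about z gives the same grasp; the last joint's range is limited). The gripper opens to 95 mm and grips with 3 to 60 N. Pads are 20 mm wide; open, the fingers measure 119 mm over their backs; the gripper's body (75 mm by 180 mm) begins 59 mm behind the grasp point.
Start: joints at [1.162, 0.491, 1.559, -0, 1.092, -0.106], TCP at [0.186, 0.597, 0.215] pointing down, gripper open.
Joint ranges: [-3.1, 3.1], [-0.84, 2.19], [0.05, 2.79], [-1.13, 4.28], [0.06, 2.93], [-2.69, 2.69]. Speed limits (rad/s): [2.22, 2.22, 2.79, 3.14, 3.14, 3.14].

### API

Orientations are given as a 3x3 rotation matrix whose columns are the frame's x, y, z axes.
In Python, from rig import manip gives the robot as it stands.
- The arm moves only by the shell command python3 -m pendant 'ROWS' [OPENING] [FORCE]. ROWS is JSON, a list of rows, each a list of 2 entries, a list of its own where there are three numbers: the shift along the world's x, y, z as a fraction of full scale, then the turn, a rotation vector about the world's x, y, z as a fraction of full scale. In form: [[[tx, ty, tz], [wx, wy, wz]], ...]. A call has 1 to 10 rows; each row is the pose to reach, as a shift and turn from the pose commanded when the call began; what a row does not reach only later rows make up. Full scale, the value 1, is 600 mm for a shift and 30 degrees for a turn. A row lasts 1/10 s, in which the tool goes at most 50 mm and 8.59 degrees, less where a joint would pass 70% of its speed; a pose out of reach is approached as far as the arm can. A call with a number of a shift or a turn outside -1 to 1 is refused whole. A call with a gripper value outside its range is refused whole. OPENING is the gripper's target within -1 to 1 (fully open at 1, half-way at 0, shut at -1), set as the call begins (- or left out, the last holds). The fingers move at their own pace and stop on an object; FORCE is the grip in N (left out, the last holds). Time passes only in rows, so rows that repeat a pose let the fingers close. It gives the time, the measured TCP pose, the force and the opening at its end, in the units of the state.
- manip.get_obs(): the state, without advancing time (a new reading comes with each control period).
- manip.capture(name): name is "side" or "top" or "wrist"; returns a dict with "image" (400x640x3 uint8, blue, green, red), "fovy" (degrees; the focal length in pixels is half the picture's height over the tangent of half this angle, whatever the lens; pixels are square), "cx", "cy" (the principal point, pixels), "R" (3x3) and "t" (3): a world point X has camera coordinates R X + t; the wrist camera has in their place "tool_from_camera" (4x4, takes a point from camera to tool coordinates, whose origin is the TCP and whose axes are the flange's). Camera axes: x right, y down, z forward; pixel columns grow to the right and rows downward; lengths in m; the calibration is good to about 2 mm. A picture is of the moment at which its call begins: read the wrist's pose just before it. There is no depth.
- manip.finish_job(): hands the job in, once; it reports no verdict.
The state is a dict: "time_s": time; "joints": joint angles; "joint_vel": joint speeds; "tau": joint torques, N m; "ee_pos": TCP position; "ee_rot": TCP orientation; "wrist_force": force on the tool from outside, world axes, zero at the start; "wrist_torque": the same for the moment, N m; "opening": finger opening in m.
Only numpy, scipy, OpenCV 4.12 (cv2) and the standard library are available. Lean on these libraries where they do the work, as an engineer would, in place of code of your own. Each camera call takes 0.05 s, during which the arm holds its last target.

### The job

Take a reading on the spectrophotometer; the blank is in the beam and nothing needs picking up. Push the sliding cover fully shut over the sample well and press the oblong zero key, then push the cell rod at the front fully home to bring the sample into the beam and press the round start key. Keep off the small square keys, leave the glassware and the other things around where they stand, and finish clear of the instrument.

Things in the scene. Friction and masses are not known exactly. Their poses are not given: they have to be found in the camera images.
- photometer: bench spectrophotometer, 340 mm deep (its x) by 400 mm wide (its y), fixed to the bench. White casing, dark top: a level deck 165 mm above the bench and in front of it a console that slopes 20 degrees down towards the operator (its lower front edge is 129 mm high; the front face below is upright). Origin: centre of its underside, on the bench; its +x points to its back, its -x is the front that faces the robot, +y its left, z up. It stands turned up to 0.2 rad either way
- cover (a joint): position in m of the flat grey cover that slides sideways on the deck over the sample well (at the right of the deck): 0 = fully shut against its end stop (well covered), grows as it slides to the left (photometer +y), 0.115 = fully open. Sliding friction about 1.5 N; it stays where it is left
- cover_rib (a point): middle of the top edge of the upright rib on the cover, by which it is pushed: the rib is 80 mm long (along photometer x), 10 mm wide (along y), and stands 15 mm above the cover's 6 mm plate. Moves with the cover; its axes are the photometer's
- rod (a joint): position in m of the cell-slide push rod: 0 = pushed fully home (sample in the light beam), 0.030 = pulled fully out (blank in the beam, as at the start). Sliding friction about 2 N; it stays where it is left
- rod_end (a point): centre of the flat front face of the rod's round grey knob, 25 mm across and 16 mm long, on a steel rod that comes level out of the right part of the front face, 88 mm above the bench. Its axes are the photometer's; the rod slides along photometer x and pushing it towards +x sends it home. Pushed home, this face still stands 46 mm in front of the front face
- key_zero (a joint): travel in m of the zero key: 0 up, 0.005 fully down; registers beyond 0.003. Spring key: 1 N to start it moving, 5 N fully down, comes up by itself; it moves square to the sloping console
- key_zero_top (a point): centre of the top face of the zero key, the only oblong key (44 mm wide along y, 18 mm deep), in the lower row of the console, standing 8 mm proud; z axis square to the console and out of it (tilted 20 degrees towards the operator)
- key_start (a joint): travel in m of the start key, same spring and travel as the zero key
- key_start_top (a point): centre of the top face of the start key, the only round key (26 mm across), in the lower row of the console at its right, 82 mm right of the zero key; standing 8 mm proud, axes as for the zero key
- key_menu0 (a joint): travel in m of the left one of the three small square menu keys (16 mm, 8 mm proud) in the upper row, 44 mm up the slope from the lower row; same spring; not to be pressed
- key_menu1 (a joint): travel in m of the middle one of the three small square menu keys (16 mm, 8 mm proud) in the upper row, 44 mm up the slope from the lower row; same spring; not to be pressed
- key_menu2 (a joint): travel in m of the right one of the three small square menu keys (16 mm, 8 mm proud) in the upper row, 44 mm up the slope from the lower row; same spring; not to be pressed
- beaker: bystander, loose: glass beaker, 68 mm across, 90 mm tall, on the bench to the right of the rod. Origin: centre of its underside
- vial: bystander, loose: small capped glass vial, 27 mm across, 56 mm tall, on the bench to the left of the rod. Origin: centre of its underside
- cuvette_block: bystander, loose: white block 50 x 70 x 22 mm with three spare capped cuvettes, 51 mm tall in all, standing loose on the left part of the photometer's deck. Origin: centre of its underside
- wash_bottle: bystander, loose: white wash bottle with a bent spout, 72 mm across, 198 mm tall. Origin: centre of its underside
- amber_bottle: bystander, loose: brown glass reagent bottle, 68 mm across, 140 mm tall. Origin: centre of its underside
- measuring_cylinder: bystander, loose: glass measuring cylinder, 28 mm across on a 60 mm round foot, 175 mm tall. Origin: centre of its underside
- cuvette_box: bystander, loose: shut cardboard box of cuvettes, 85 x 120 x 45 mm. Origin: centre of its underside

How it is judged:
On the way, in this order (a step that is already met when the one before it is completed fails the run):
1. the cover is pushed fully shut (value of joint cover below 0.003 m), for 0.2 s.
2. the zero key is pressed, with the cover shut and the rod still out (value of joint key_zero above 0.003 m and value of joint cover below 0.003 m and value of joint rod above 0.02 m), for 0.05 s.
3. the zero key is up again and the rod is pushed fully home (value of joint key_zero below 0.0015 m and value of joint rod below 0.003 m), for 0.2 s.
4. the start key is pressed, with cover shut and rod home (value of joint key_start above 0.003 m and value of joint each of cover, rod below 0.003 m), for 0.05 s.
At the end, for the whole second after the job is handed in: cover within 3 mm of its end stop, rod within 3 mm of home, all five keys up (within 1.5 mm), every bystander at rest, upright and within 20 mm of where it stood (all of step 3 and value of joint cover below 0.003 m and value of joint each of key_start, key_menu0, key_menu1, key_menu2 below 0.0015 m and linear speed of each of beaker, vial, cuvette_block, wash_bottle, amber_bottle, measuring_cylinder, cuvette_box below 0.02 m/s and not (distance of any of beaker, vial, cuvette_block, wash_bottle, amber_bottle, measuring_cylinder, cuvette_box from where it was at the start of the episode above 0.02 m or angle between any of beaker, vial, cuvette_block, wash_bottle, amber_bottle, measuring_cylinder, cuvette_box's own z axis and vertical above 0.3 rad)); the robot touches nothing.
It fails at once if a small square menu key is pressed (more than 2 mm) (value of joint any of key_menu0, key_menu1, key_menu2 above 0.002 m).
It fails at once if the zero or start key is pressed while the cover is more than 3 mm open (value of joint any of key_zero, key_start above 0.002 m and value of joint cover above 0.003 m).
It fails at once if the zero key is pressed when the blank is no longer in the beam (rod less than 20 mm out) (value of joint key_zero above 0.002 m and value of joint rod below 0.02 m).
It fails at once if the start key is pressed while the rod is more than 3 mm from home (value of joint key_start above 0.002 m and value of joint rod above 0.003 m).
It fails at once if a bystander is lifted by more than 10 mm, pushed more than 20 mm or tipped by more than 0.3 rad (z of cuvette_block in the frame of photometer above 0.175 m or height (world z) of any of beaker, vial, wash_bottle, amber_bottle, measuring_cylinder, cuvette_box above 0.01 m or distance of any of beaker, vial, cuvette_block, wash_bottle, amber_bottle, measuring_cylinder, cuvette_box from where it was at the start of the episode above 0.02 m or angle between any of beaker, vial, cuvette_block, wash_bottle, amber_bottle, measuring_cylinder, cuvette_box's own z axis and vertical above 0.3 rad).
It also fails if it takes over 58 s, if anything falls off the work surface, if the arm or the gripper's body presses on something with over 40 N, if the wrist force passes 120 N, or if a joint passes its speed limit or range.

## Working session

There is one attempt and no reset: what is moved stays moved. The work goes in short steps, Python scripts to look and compute and a shell command to move; the robot and the scene stay as the last step left them, time stands still between calls to the robot, and variables do not carry over. Pictures are saved under pics/ and viewed, and the job is handed in when it is done.

```bash
ls; mkdir -p pics; python3 - <<'E'
from rig import manip
import cv2,numpy as np
o=manip.get_obs()
print(o['time_s'],o['ee_pos'],o['ee_rot'],o['opening'])
for n in ['side','top','wrist']:
    c=manip.capture(n); cv2.imwrite(f'pics/{n}0.png',c['image'])
    np.savez(f'pics/{n}0.npz',**{k:v for k,v in c.items() if k!='image'})
    print(n,{k:np.round(v,3).tolist() for k,v in c.items() if k!='image'})
E
```

```text
pics
0.0 [0.18623941 0.59632784 0.21402529] [[-9.54494359e-01  2.98228573e-01 -4.86738912e-04]
 [ 2.98228941e-01  9.54493721e-01 -1.11123012e-03]
 [ 1.33188664e-04 -1.20582251e-03 -9.99999264e-01]] 0.09480824717475074
side {'fovy': 52.81, 'cx': 323.593, 'cy': 202.68, 'R': [[-0.989, -0.15, 0.007], [-0.083, 0.503, -0.86], [0.125, -0.851, -0.51]], 't': [0.561, 0.165, 1.036]}
top {'fovy': 53.602, 'cx': 321.772, 'cy': 200.007, 'R': [[-0.027, -0.999, -0.017], [-0.998, 0.028, -0.065], [0.065, 0.015, -0.998]], 't': [-0.002, 0.563, 1.188]}
wrist {'fovy': 71.351, 'cx': 321.637, 'cy': 194.093, 'tool_from_camera': [[0.0, -0.97, -0.241, 0.067], [1.0, 0.0, -0.0, -0.001], [0.0, -0.241, 0.97, -0.17], [0.0, 0.0, 0.0, 1.0]]}
```

View pics/side0.png

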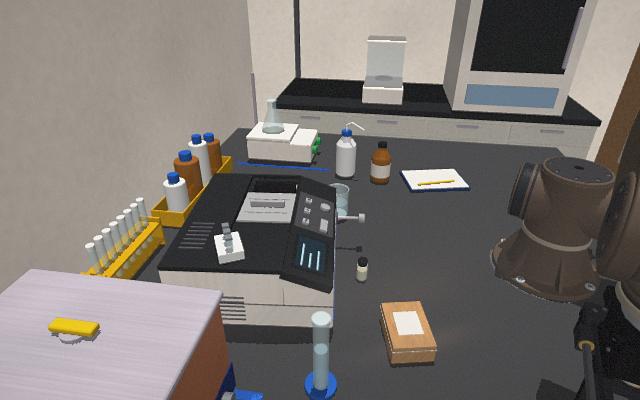

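View pics/top0.png

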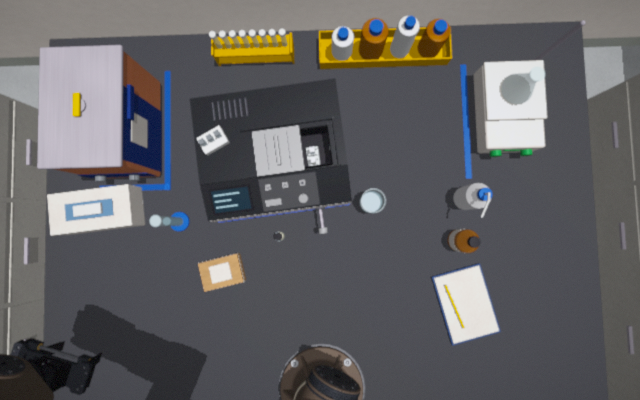

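View pics/wrist0.png

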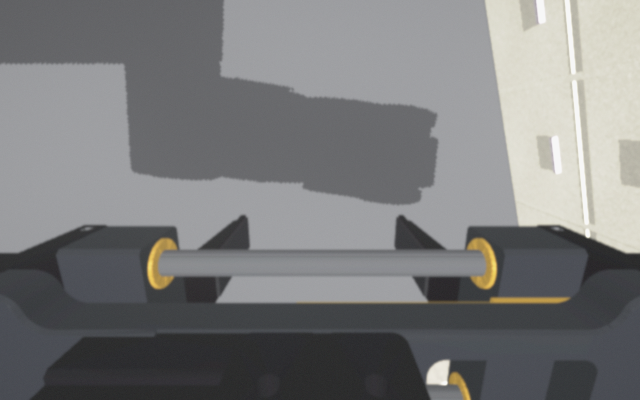

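```bash
python3 - <<'E'
import cv2
i=cv2.imread('pics/top0.png')[70:250,180:400]; cv2.imwrite('pics/top0z.png',cv2.resize(i,None,fx=3.6,fy=3.3,interpolation=2)[:600,:800])
i=cv2.imread('pics/side0.png')[160:310,180:380]; cv2.imwrite('pics/side0z.png',cv2.resize(i,None,fx=4,fy=4,interpolation=2))
E
```

```text
(no output)
```

View pics/top0z.png

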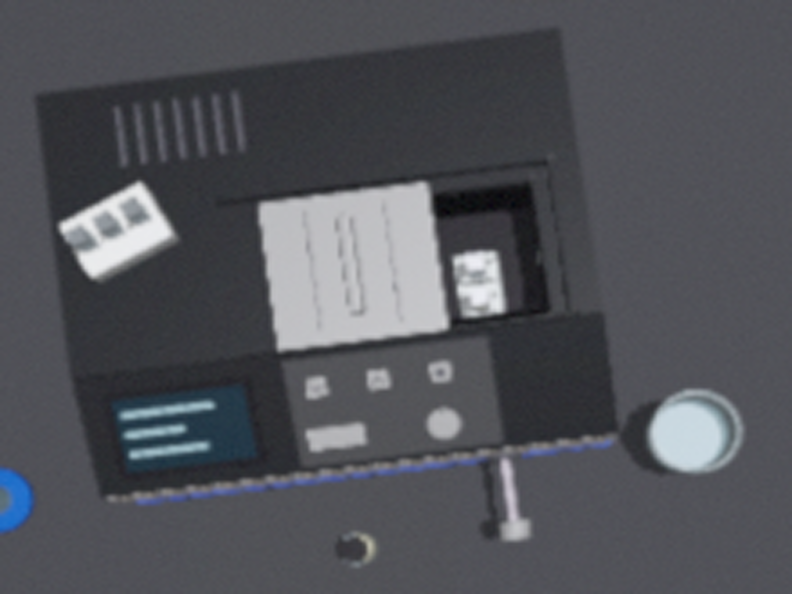

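View pics/side0z.png

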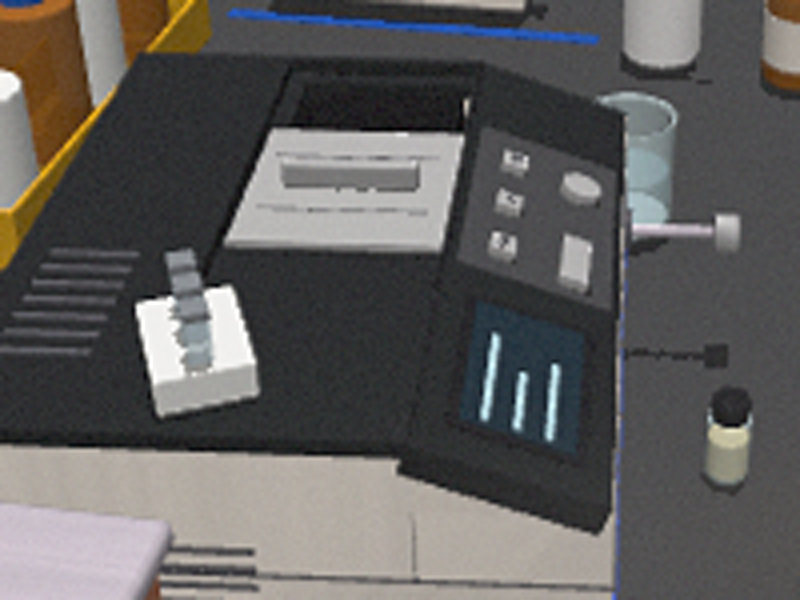

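```bash
cat > h.py <<'E'
import numpy as np,cv2
from scipy.optimize import least_squares
def load(n):
    d=np.load(f'pics/{n}.npz'); return {k:d[k] for k in d.files}
def proj(c,X):
    X=np.atleast_2d(X); p=X@c['R'].T+c['t']; f=200/np.tan(np.radians(c['fovy'])/2)
    return p[:,:2]/p[:,2:]*f+[c['cx'],c['cy']]
T=load('top0');S=load('side0')
def tri(a,b):
    r=least_squares(lambda X:np.r_[(proj(T,X)-a).ravel(),(proj(S,X)-b).ravel()],[.6,0,.1])
    return r.x,np.sqrt((r.fun**2).mean())
tz=lambda u,v:(u/3.6+180-.0,v/3.3+70)
sz=lambda u,v:(u/4+180,v/4+160)
E
cat > m.py <<'E'
from h import *
P={'zero':((337,437),(576,262)),'start':((444,424),(582,188)),'m0':((317,387),(502,246)),'m1':((378,379),(509,202)),'m2':((440,371),(516,161)),
'rib':((350,264),(350,166)),'rod':((516,540),(739,233)),'vialtop':((353,549),(733,396)),'beaktop':((696,431),(637,115)),'block':((119,230),(197,335))}
for k,(a,b) in P.items():
    x,e=tri(tz(*a),sz(*b)); print(k,np.round(x,4),round(e,2))
# fit pose
loc={'zero':None}
zt=np.array
s,c=np.sin(np.radians(20)),np.cos(np.radians(20))
def pts(p):
    x,y,w,kx,ky,mx,my,rx,ry,cov=p
    M=np.array([[np.cos(w),-np.sin(w),0],[np.sin(w),np.cos(w),0],[0,0,1]])
    def con(d,yy):  # d along the slope from lower edge, top of key
        return [-.17+d*c-.008*s, yy, .129+d*s+.008*c]
    L=[con(kx,ky),con(kx,ky-.082),con(kx+.044,mx+my),con(kx+.044,mx),con(kx+.044,mx-my),[rx,cov,.186],[-.17-.076,ry,.088],
       [.17,.2,.165],[.17,-.2,.165],[-.17,.2,.129],[-.17,-.2,.129]]
    return np.array(L)@M.T+[x,y,0],M
ks=['zero','start','m0','m1','m2','rib','rod']
tp=[tz(*P[k][0]) for k in ks]+[tz(37,95),tz(558,29),tz(108,497),tz(616,440)]
sp=[sz(*P[k][1]) for k in ks]+[None,None,None,None]
def f(p):
    X,_=pts(p); r=(proj(T,X)-np.array(tp)).ravel(); r2=(proj(S,X[:7])-np.array(sp[:7])).ravel()
    return np.r_[r,r2]
r=least_squares(f,[.7,.1,.1,.03,0,0,.04,.05,0,-.1],loss='soft_l1')
print(np.round(r.x,4)); print(np.round(f(r.x).reshape(-1,2),1).tolist())
X,M=pts(r.x)
for k,x in zip(ks+['bl','br','fl','fr'],X): print(k,np.round(x,4))
E
python3 m.py
```

```text
zero [0.5509 0.1126 0.1434] 0.09
start [0.5594 0.031  0.1439] 0.08
m0 [0.5918 0.1249 0.1581] 0.0
m1 [0.5966 0.0787 0.1591] 0.08
m2 [0.6013 0.0319 0.1601] 0.19
rib [0.6879 0.0948 0.1846] 0.06
rod [ 0.4613 -0.0202  0.0881] 0.05
vialtop [0.4553 0.1133 0.0574] 0.26
beaktop [ 0.5491 -0.1657  0.091 ] 0.66
block [0.7203 0.2658 0.1827] 0.18
[ 0.6945  0.1158  0.1044  0.0313  0.0127 -0.026   0.0469 -0.009  -0.111
 -0.0198]
[[-0.5, 0.2], [-0.4, 0.1], [-0.6, 0.2], [-0.3, 0.3], [-0.3, 0.4], [-0.3, -0.1], [0.0, 0.0], [0.1, -0.9], [0.3, -0.5], [-1.7, 0.8], [0.4, -1.0], [-0.0, -1.2], [-0.0, -0.9], [0.3, -1.2], [0.2, -1.0], [-0.0, -0.6], [0.1, -0.4], [-0.1, 0.0]]
zero [0.5506 0.1135 0.1472]
start [0.5591 0.032  0.1472]
m0 [0.5909 0.126  0.1623]
m1 [0.5958 0.0793 0.1623]
m2 [0.6006 0.0327 0.1623]
rib [0.6876 0.0952 0.186 ]
rod [ 0.4614 -0.0202  0.088 ]
bl [0.8427 0.3324 0.165 ]
br [ 0.8844 -0.0654  0.165 ]
fl [0.5046 0.297  0.129 ]
fr [ 0.5463 -0.1008  0.129 ]
```

```bash
python3 -m pendant '[[[0,0,0.25],[0,0,0.777]],[[0,0,0.25],[0,0,0.777]],[[0,0,0.25],[0,0,0.777]],[[0.83,-0.766,0.25],[0,0,0.777]],[[0.83,-0.766,0.25],[0,0,0.777]],[[0.83,-0.766,0.25],[0,0,0.777]],[[0.83,-0.766,0.25],[0,0,0.777]],[[0.83,-0.766,0.25],[0,0,0.777]],[[0.83,-0.766,0.25],[0,0,0.777]],[[0.83,-0.766,0.25],[0,0,0.777]]]' -1 20
```

```text
time_s: 1.15
ee_pos: [0.4447, 0.3575, 0.3646]
ee_rot: [[-0.995, -0.104, -0.0], [-0.104, 0.995, 0.0], [0.0, 0.0, -1.0]]
wrist_force: [0.9, 1.6, 1.5]
opening: 0.0203
```

```bash
python3 -m pendant '[[[0.38,-0.35,0],[0,0,0]],[[0.38,-0.35,0],[0,0,0]],[[0.38,-0.35,0],[0,0,0]],[[0.38,-0.35,0],[0,0,0]],[[0.38,-0.35,0],[0,0,0]],[[0.38,-0.35,0],[0,0,0]],[[0.38,-0.35,0],[0,0,0]],[[0.38,-0.35,0],[0,0,0]],[[0.38,-0.35,0],[0,0,0]]]'
python3 - <<'E'
from rig import manip
import cv2,numpy as np
o=manip.get_obs(); print(o['ee_pos'],o['opening'])
c=manip.capture('wrist'); cv2.imwrite('pics/w1.png',c['image']); np.savez('pics/w1.npz',p=o['ee_pos'],Rt=o['ee_rot'],**{k:v for k,v in c.items() if k!='image'})
E
```

```text
time_s: 2.05
ee_pos: [0.671, 0.1499, 0.3645]
ee_rot: [[-0.995, -0.104, -0.001], [-0.104, 0.995, 0.0], [0.001, 0.0, -1.0]]
wrist_force: [-0.9, -0.8, 0.0]
opening: 0.0006
[0.67095681 0.1498912  0.36448588] 0.0005735252948488014
```

View pics/w1.png

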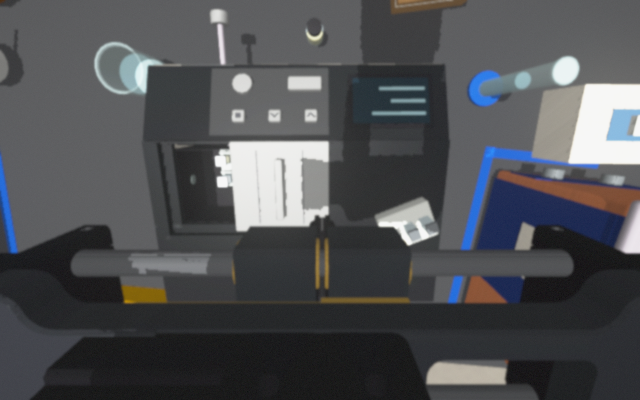

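```bash
cat > m2.py <<'E'
from m import *
W=load('w1'); A=W['tool_from_camera']
Rcw=W['Rt']@A[:3,:3]; tc=W['p']+W['Rt']@A[:3,3]
W['R']=Rcw.T; W['t']=-Rcw.T@tc
wp=np.array([(304,83),(242,83),(311,115.5),(274,115.5),(238,115.5),(279,188)])
print('pred',np.round(proj(W,X[:7]),1).tolist())
def f2(p):
    X,_=pts(p); return np.r_[f(p),(proj(W,X[:6])-wp).ravel()]
r=least_squares(f2,r.x,loss='soft_l1'); print(np.round(r.x,4)); print(np.round(f2(r.x).reshape(-1,2),1).tolist())
X,M=pts(r.x)
for k,x in zip(ks,X): print(k,np.round(x,4))
np.savez('fit.npz',p=r.x)
E
python3 m2.py|tail -11
```

```text
pred [[304.0, 80.6], [241.0, 80.6], [310.2, 113.1], [273.7, 113.1], [237.1, 113.1], [278.4, 187.8], [218.3, 9.8]]
[ 0.6949  0.1158  0.1044  0.0328  0.0133 -0.0252  0.0469 -0.0093 -0.111
 -0.0192]
[[-0.8, -0.5], [-0.7, -0.5], [-1.0, -0.5], [-0.7, -0.3], [-0.7, -0.2], [-0.5, -0.1], [-0.0, -0.1], [0.1, -1.0], [0.3, -0.7], [-1.8, 0.7], [0.4, -1.1], [-0.8, -1.3], [-0.8, -1.0], [-0.6, -1.3], [-0.6, -1.0], [-0.8, -0.7], [0.0, -0.3], [-0.3, 0.0], [0.4, -0.9], [-0.6, -1.0], [-0.3, -0.9], [0.2, -0.9], [-0.3, -0.9], [-0.1, -0.1]]
zero [0.5524 0.1143 0.1477]
start [0.5609 0.0327 0.1477]
m0 [0.5926 0.1269 0.1628]
m1 [0.5975 0.0803 0.1628]
m2 [0.6024 0.0336 0.1628]
rib [0.6877 0.0958 0.186 ]
rod [ 0.4618 -0.0202  0.088 ]
```

```bash
python3 -m pendant '[[[0.02,-0.012,-0.26],[0,0,0]],[[0.02,-0.012,-0.26],[0,0,0]],[[0.02,-0.012,-0.26],[0,0,0]],[[0.02,-0.012,-0.26],[0,0,0]],[[0.02,-0.012,-0.26],[0,0,0]]]'
```

```text
time_s: 2.6
ee_pos: [0.6831, 0.1431, 0.2091]
ee_rot: [[-0.994, -0.105, -0.001], [-0.105, 0.994, 0.0], [0.001, 0.0, -1.0]]
wrist_force: [0.4, -0.5, 1.8]
opening: 0.0008
```

```bash
python3 -m pendant '[[[0,0,-0.052],[0,0,0]],[[0,0,-0.052],[0,0,0]],[[0,0,-0.052],[0,0,0]]]'
python3 - <<'E'
from rig import manip
import cv2
c=manip.capture('side'); cv2.imwrite('pics/s2.png',cv2.resize(c['image'][120:270,200:400],None,fx=4,fy=4))
E
```

```text
time_s: 2.9
ee_pos: [0.6841, 0.1425, 0.1802]
ee_rot: [[-0.995, -0.104, 0.003], [-0.104, 0.995, 0.0], [-0.003, 0.0, -1.0]]
wrist_force: [0.5, 0.2, -0.4]
opening: 0.0004
```

View pics/s2.png

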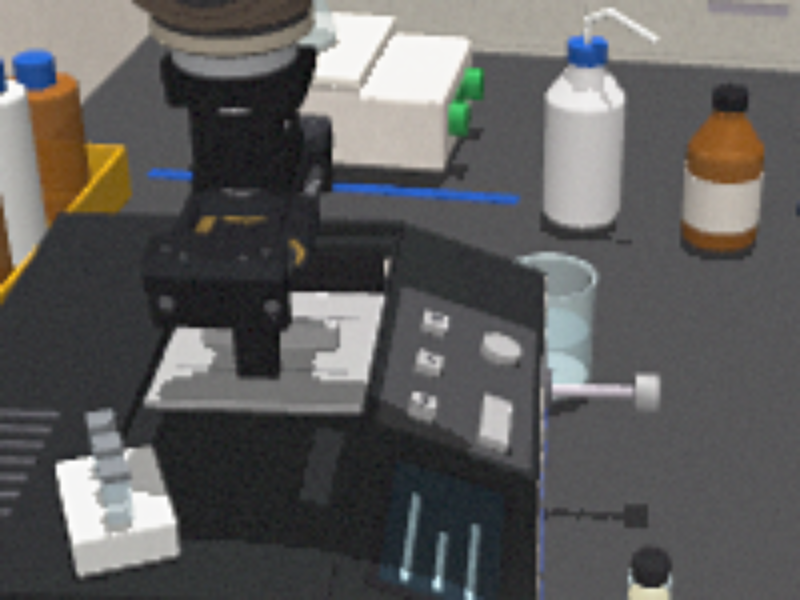

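```bash
python3 -m pendant '[[[0.002,-0.0166,-0.003],[0,0,0]],[[0.0035,-0.033,-0.003],[0,0,0]],[[0.005,-0.05,-0.003],[0,0,0]],[[0.007,-0.066,-0.003],[0,0,0]],[[0.009,-0.083,-0.003],[0,0,0]],[[0.0105,-0.1,-0.003],[0,0,0]],[[0.012,-0.116,-0.003],[0,0,0]],[[0.014,-0.133,-0.003],[0,0,0]],[[0.0155,-0.15,-0.003],[0,0,0]],[[0.0173,-0.166,-0.003],[0,0,0]]]'
```

```text
time_s: 3.95
ee_pos: [0.6941, 0.0415, 0.1757]
ee_rot: [[-0.995, -0.104, 0.0], [-0.104, 0.995, 0.0], [-0.0, 0.0, -1.0]]
wrist_force: [-0.2, 2.3, 2.5]
opening: 0.0004
```

```bash
python3 -m pendant '[[[0.001,-0.01,0.001],[0,0,0]],[[0.002,-0.02,0.001],[0,0,0]],[[0.003,-0.03,0.001],[0,0,0]],[[0.004,-0.04,0.001],[0,0,0]],[[0.005,-0.048,0.001],[0,0,0]]]'
```

```text
time_s: 4.45
ee_pos: [0.6963, 0.0172, 0.1761]
ee_rot: [[-0.995, -0.103, -0.002], [-0.103, 0.995, 0.007], [0.001, 0.007, -1.0]]
wrist_force: [-2.6, 39.9, 1.9]
opening: 0.0003
```

```bash
python3 -m pendant '[[[0.001,-0.007,0],[0,0,0]],[[0.0015,-0.014,0],[0,0,0]],[[0.0015,-0.014,0],[0,0,0]]]'
```

```text
time_s: 4.75
ee_pos: [0.6963, 0.0168, 0.1761]
ee_rot: [[-0.994, -0.106, -0.003], [-0.106, 0.994, 0.017], [0.002, 0.017, -1.0]]
wrist_force: [-4.6, 60.3, 2.7]
opening: 0.0005
```

```bash
python3 -m pendant '[[[-0.001,0.01,0],[0,0,0]],[[-0.003,0.03,0],[0,0,0]],[[-0.005,0.05,0],[0,0,0]],[[-0.005,0.05,0.06],[0,0,0]],[[-0.005,0.05,0.12],[0,0,0]],[[-0.005,0.05,0.15],[0,0,0]]]'
python3 - <<'E'
from rig import manip
import cv2
c=manip.capture('side'); cv2.imwrite('pics/s3.png',cv2.resize(c['image'][120:270,200:400],None,fx=4,fy=4))
c=manip.capture('wrist'); cv2.imwrite('pics/w3.png',c['image'])
E
```

```text
time_s: 5.35
ee_pos: [0.6955, 0.0349, 0.2696]
ee_rot: [[-0.995, -0.103, 0.004], [-0.103, 0.995, -0.001], [-0.004, -0.001, -1.0]]
wrist_force: [-0.1, -0.5, 0.2]
opening: 0.0003
```

View pics/s3.png

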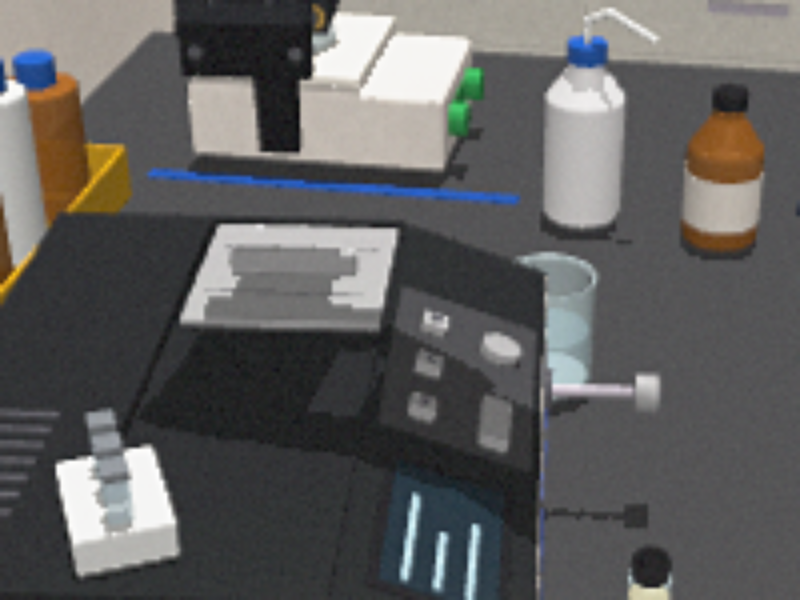

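View pics/w3.png

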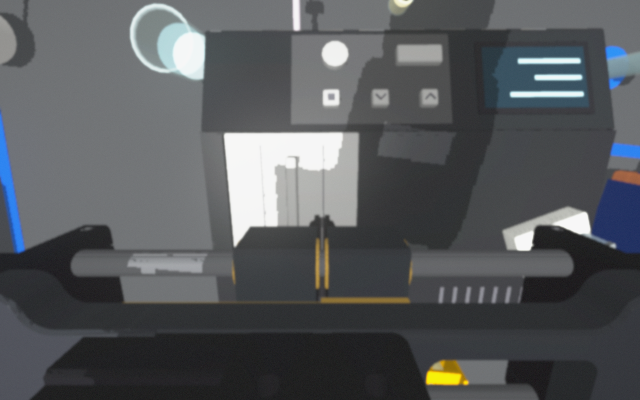

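```bash
python3 -m pendant '[[[-0.267,0.129,0],[0.07,-0.663,0]],[[-0.267,0.129,0],[0.07,-0.663,0]],[[-0.267,0.129,0],[0.07,-0.663,0]],[[-0.267,0.129,0],[0.07,-0.663,0]],[[-0.267,0.129,0],[0.07,-0.663,0]],[[-0.267,0.129,-0.05],[0.07,-0.663,0]],[[-0.267,0.129,-0.1],[0.07,-0.663,0]],[[-0.267,0.129,-0.1],[0.07,-0.663,0]]]'
python3 - <<'E'
from rig import manip
import cv2
print(manip.get_obs()['ee_pos'])
c=manip.capture('side'); cv2.imwrite('pics/s4.png',cv2.resize(c['image'][120:270,200:400],None,fx=4,fy=4))
E
```

```text
time_s: 6.25
ee_pos: [0.5332, 0.1121, 0.2024]
ee_rot: [[-0.937, -0.104, 0.334], [-0.097, 0.995, 0.035], [-0.336, 0.0, -0.942]]
wrist_force: [0.2, 0.7, -0.9]
opening: 0.0005
[0.53318914 0.11208899 0.20241239]
```

View pics/s4.png

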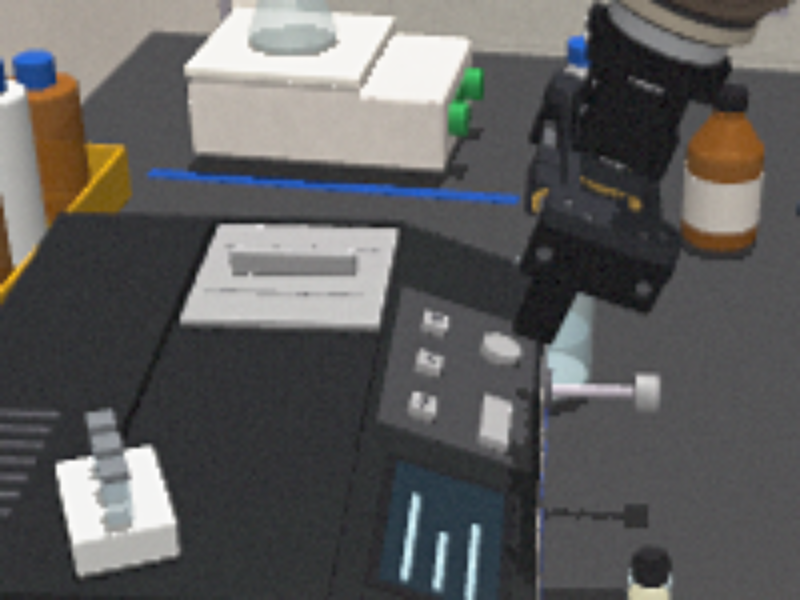

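```bash
python3 -m pendant '[[[0.0142,0.0015,-0.0392],[0,0,0]],[[0.0227,0.0024,-0.0627],[0,0,0]],[[0.0295,0.003,-0.0815],[0,0,0]],[[0.0295,0.003,-0.0815],[0,0,0]]]'
```

```text
time_s: 6.7
ee_pos: [0.5528, 0.1142, 0.1568]
ee_rot: [[-0.935, -0.104, 0.339], [-0.097, 0.995, 0.036], [-0.341, 0.0, -0.94]]
wrist_force: [-0.4, -0.3, -0.7]
opening: 0.0007
```

```bash
python3 -m pendant '[[[0.001,0,-0.012],[0,0,0]],[[0.0028,0.0003,-0.0175],[0,0,0]],[[0.0036,0.0003,-0.0215],[0,0,0]],[[0.0036,0.0003,-0.0215],[0,0,0]]]'
```

```text
time_s: 7.1
ee_pos: [0.5549, 0.1146, 0.1448]
ee_rot: [[-0.934, -0.104, 0.341], [-0.098, 0.995, 0.036], [-0.343, 0.0, -0.939]]
wrist_force: [0.6, -0.9, 4.3]
opening: 0.0004
```

```bash
python3 -m pendant '[[[0.0015,0.0002,-0.004],[0,0,0]],[[0.0015,0.0002,-0.005],[0,0,0]],[[0.0015,0.0002,-0.005],[0,0,0]]]'
```

```text
time_s: 7.4
ee_pos: [0.5557, 0.1147, 0.1427]
ee_rot: [[-0.934, -0.104, 0.342], [-0.098, 0.995, 0.036], [-0.344, 0.0, -0.939]]
wrist_force: [-5.9, -1.2, 15.7]
opening: 0.0006
```

```bash
python3 -m pendant '[[[-0.02,-0.002,0.055],[0,0,0]],[[-0.045,-0.005,0.125],[0,0,0]],[[-0.223,-0.232,0.125],[-0.07,0.67,0]],[[-0.223,-0.232,0.125],[-0.07,0.67,0]],[[-0.223,-0.232,0.125],[-0.07,0.67,0]],[[-0.223,-0.232,0.125],[-0.07,0.67,0]],[[-0.223,-0.232,0.125],[-0.07,0.67,0]],[[-0.223,-0.232,0.125],[-0.07,0.67,0]],[[-0.223,-0.232,0.125],[-0.07,0.67,0]]]'
python3 - <<'E'
from rig import manip
import cv2
print(manip.get_obs()['ee_pos'])
c=manip.capture('side'); cv2.imwrite('pics/s5.png',cv2.resize(c['image'][120:270,200:400],None,fx=4,fy=4))
E
```

```text
time_s: 8.3
ee_pos: [0.422, -0.024, 0.2165]
ee_rot: [[-0.995, -0.104, -0.003], [-0.104, 0.995, 0.0], [0.003, 0.001, -1.0]]
wrist_force: [0.0, 0.3, 0.5]
opening: 0.0004
[ 0.4219761  -0.02401539  0.21647737]
```

View pics/s5.png

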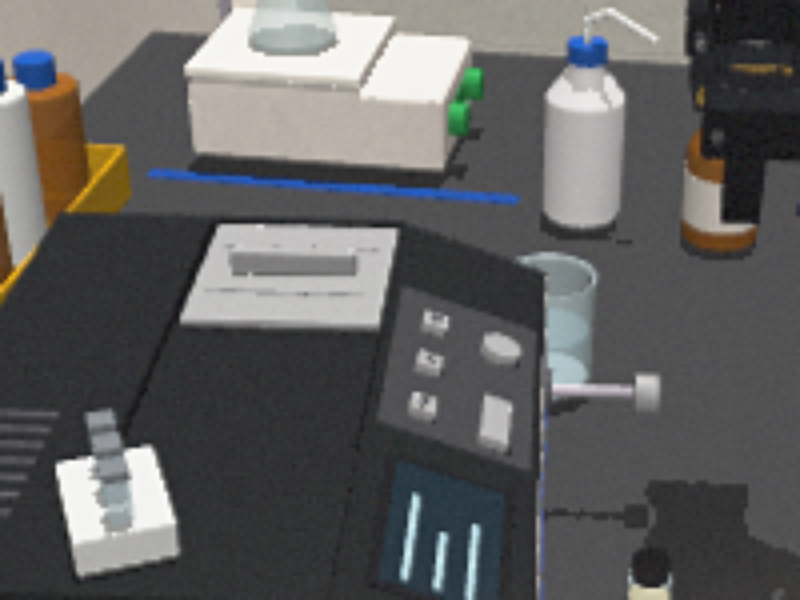

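Zero key is up and everything else is in place: cover at top of the deck, rod out at (648,393). Now I go down in front of the knob.

```bash
python3 -m pendant '[[[0,0,-0.08],[0,0,0]],[[0,0,-0.16],[0,0,0]],[[0,0,-0.22],[0,0,0]],[[0,0,-0.23],[0,0,0]],[[0,0,-0.23],[0,0,0]]]'
python3 - <<'E'
from rig import manip
import cv2
c=manip.capture('side'); cv2.imwrite('pics/s6.png',cv2.resize(c['image'][150:300,280:480],None,fx=4,fy=4))
E
```

```text
time_s: 8.85
ee_pos: [0.4217, -0.024, 0.0782]
ee_rot: [[-0.994, -0.105, -0.006], [-0.105, 0.995, 0.001], [0.006, 0.001, -1.0]]
wrist_force: [0.9, -0.2, 0.5]
opening: 0.0004
```

View pics/s6.png

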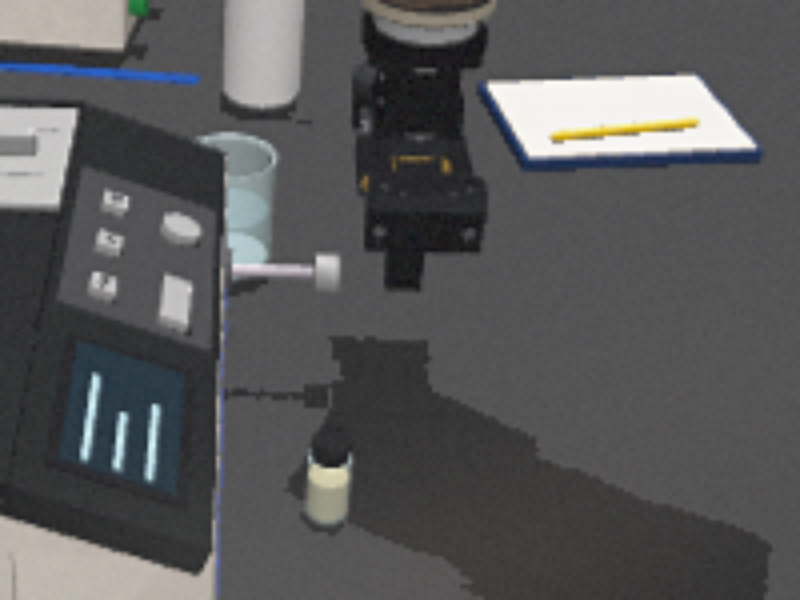

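```bash
python3 -m pendant '[[[0.02,0.002,0],[0,0,0]],[[0.035,0.0037,0],[0,0,0]],[[0.045,0.0047,0],[0,0,0]],[[0.055,0.0058,0],[0,0,0]],[[0.065,0.0068,0],[0,0,0]],[[0.075,0.0079,0],[0,0,0]],[[0.083,0.0087,0],[0,0,0]],[[0.091,0.0095,0],[0,0,0]],[[0.091,0.0095,0],[0,0,0]]]'
```

```text
time_s: 9.8
ee_pos: [0.4769, -0.0188, 0.0784]
ee_rot: [[-0.995, -0.104, -0.003], [-0.104, 0.995, 0.0], [0.003, 0.0, -1.0]]
wrist_force: [0.2, 0.3, -0.7]
opening: 0.0003
```

```bash
python3 - <<'E'
from rig import manip
import cv2
print(manip.get_obs()['wrist_force'])
c=manip.capture('side'); cv2.imwrite('pics/s7.png',cv2.resize(c['image'][150:300,280:480],None,fx=4,fy=4))
E
```

```text
[ 0.23647012  0.2935565  -0.65415416]
```

View pics/s7.png

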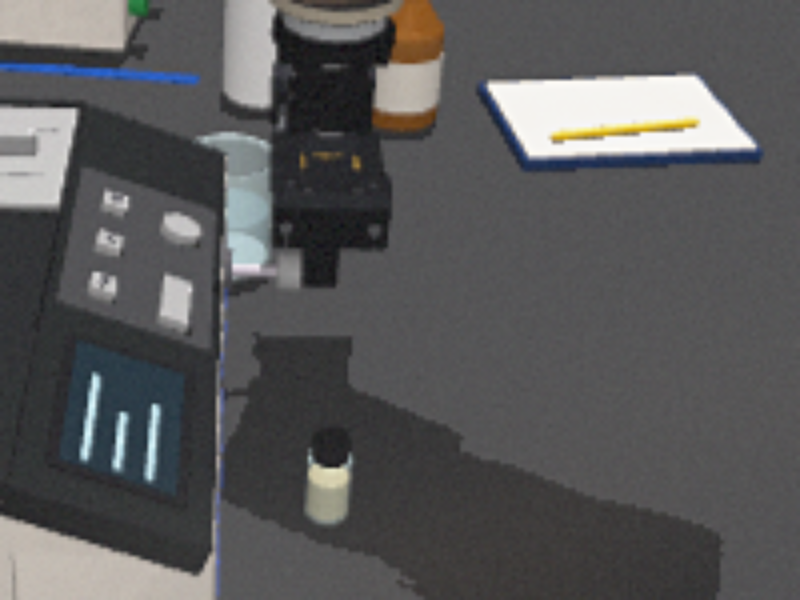

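```bash
python3 -m pendant '[[[0.005,0.0005,0],[0,0,0]],[[0.01,0.001,0],[0,0,0]],[[0.013,0.0014,0],[0,0,0]],[[0.013,0.0014,0],[0,0,0]]]'
```

```text
time_s: 10.25
ee_pos: [0.4824, -0.018, 0.0782]
ee_rot: [[-0.995, -0.104, -0.008], [-0.104, 0.995, 0.0], [0.008, 0.001, -1.0]]
wrist_force: [-9.0, -4.0, 4.3]
opening: 0.0002
```

```bash
python3 -m pendant '[[[0.005,0.0005,0],[0,0,0]],[[0.009,0.001,0],[0,0,0]],[[0.009,0.001,0],[0,0,0]]]'
```

```text
time_s: 10.55
ee_pos: [0.4825, -0.0175, 0.0778]
ee_rot: [[-0.994, -0.105, -0.019], [-0.105, 0.994, 0.001], [0.019, 0.003, -1.0]]
wrist_force: [-33.1, -12.7, 20.3]
opening: 0.0002
```

```bash
python3 -m pendant '[[[-0.03,-0.003,0],[0,0,0]],[[-0.08,-0.008,0],[0,0,0]],[[-0.08,-0.008,0.06],[0,0,0]],[[-0.08,-0.008,0.14],[0,0,0]],[[-0.08,-0.008,0.22],[0,0,0]],[[-0.08,-0.008,0.24],[0,0,0]],[[-0.08,-0.008,0.24],[0,0,0]]]'
python3 - <<'E'
from rig import manip
import cv2
c=manip.capture('side'); cv2.imwrite('pics/s8.png',cv2.resize(c['image'][150:300,260:460],None,fx=4,fy=4))
E
```

```text
time_s: 11.25
ee_pos: [0.4424, -0.0223, 0.2245]
ee_rot: [[-0.995, -0.104, 0.001], [-0.104, 0.995, -0.001], [-0.001, -0.001, -1.0]]
wrist_force: [-0.6, 0.2, -0.7]
opening: 0.0002
```

View pics/s8.png

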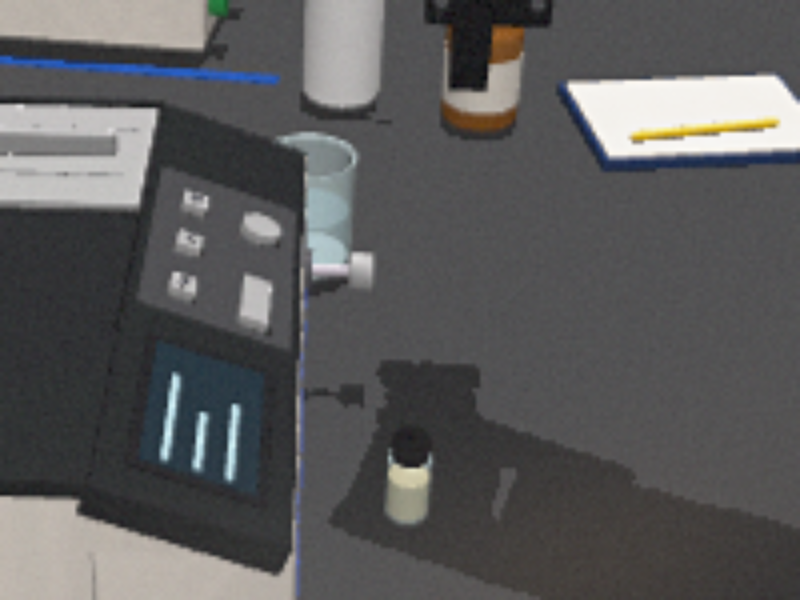

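```bash
python3 - <<'E'
from m2 import *
p=r.x.copy()
M=pts(p)[1]
for d in(0,.003,.006): print('PR',d,proj(S,M@[-.216-d,p[8],.088]+[p[0],p[1],0]))
E
python3 -m pendant '[[[0.163,0.088,0],[0.07,-0.663,0]],[[0.163,0.088,0],[0.07,-0.663,0]],[[0.163,0.088,0],[0.07,-0.663,0]],[[0.163,0.088,-0.03],[0.07,-0.663,0]],[[0.163,0.088,-0.03],[0.07,-0.663,0]],[[0.163,0.088,-0.03],[0.07,-0.663,0]]]'
```

```text
zero [0.5509 0.1126 0.1434] 0.09
start [0.5594 0.031  0.1439] 0.08
m0 [0.5918 0.1249 0.1581] 0.0
m1 [0.5966 0.0787 0.1591] 0.08
m2 [0.6013 0.0319 0.1601] 0.19
rib [0.6879 0.0948 0.1846] 0.06
rod [ 0.4613 -0.0202  0.0881] 0.05
vialtop [0.4553 0.1133 0.0574] 0.26
beaktop [ 0.5491 -0.1657  0.091 ] 0.66
block [0.7203 0.2658 0.1827] 0.18
[ 0.6945  0.1158  0.1044  0.0313  0.0127 -0.026   0.0469 -0.009  -0.111
 -0.0198]
[[-0.5, 0.2], [-0.4, 0.1], [-0.6, 0.2], [-0.3, 0.3], [-0.3, 0.4], [-0.3, -0.1], [0.0, 0.0], [0.1, -0.9], [0.3, -0.5], [-1.7, 0.8], [0.4, -1.0], [-0.0, -1.2], [-0.0, -0.9], [0.3, -1.2], [0.2, -1.0], [-0.0, -0.6], [0.1, -0.4], [-0.1, 0.0]]
zero [0.5506 0.1135 0.1472]
start [0.5591 0.032  0.1472]
m0 [0.5909 0.126  0.1623]
m1 [0.5958 0.0793 0.1623]
m2 [0.6006 0.0327 0.1623]
rib [0.6876 0.0952 0.186 ]
rod [ 0.4614 -0.0202  0.088 ]
bl [0.8427 0.3324 0.165 ]
br [ 0.8844 -0.0654  0.165 ]
fl [0.5046 0.297  0.129 ]
fr [ 0.5463 -0.1008  0.129 ]
pred [[304.0, 80.6], [241.0, 80.6], [310.2, 113.1], [273.7, 113.1], [237.1, 113.1], [278.4, 187.8], [218.3, 9.8]]
[ 0.6949  0.1158  0.1044  0.0
[... 161 characters left out ...]
0], [0.3, -0.7], [-1.8, 0.7], [0.4, -1.1], [-0.8, -1.3], [-0.8, -1.0], [-0.6, -1.3], [-0.6, -1.0], [-0.8, -0.7], [0.0, -0.3], [-0.3, 0.0], [0.4, -0.9], [-0.6, -1.0], [-0.3, -0.9], [0.2, -0.9], [-0.3, -0.9], [-0.1, -0.1]]
zero [0.5524 0.1143 0.1477]
start [0.5609 0.0327 0.1477]
m0 [0.5926 0.1269 0.1628]
m1 [0.5975 0.0803 0.1628]
m2 [0.6024 0.0336 0.1628]
rib [0.6877 0.0958 0.186 ]
rod [ 0.4618 -0.0202  0.088 ]
PR 0 [[353.14406631 217.90989124]]
PR 0.003 [[354.27803849 217.94525664]]
PR 0.006 [[355.41223996 217.98062919]]
time_s: 11.9
ee_pos: [0.5389, 0.0306, 0.2034]
ee_rot: [[-0.937, -0.104, 0.334], [-0.097, 0.995, 0.036], [-0.336, 0.001, -0.942]]
wrist_force: [-0.5, 0.7, 0.1]
opening: 0.0005
```

```bash
python3 -m pendant '[[[0.0142,0.0015,-0.0392],[0,0,0]],[[0.0227,0.0024,-0.0627],[0,0,0]],[[0.0295,0.003,-0.0815],[0,0,0]],[[0.0295,0.003,-0.0815],[0,0,0]]]'
```

```text
time_s: 12.3
ee_pos: [0.5569, 0.0323, 0.1544]
ee_rot: [[-0.937, -0.104, 0.335], [-0.097, 0.995, 0.036], [-0.337, 0.001, -0.942]]
wrist_force: [0.3, 0.3, 0.4]
opening: 0.0004
```

```bash
python3 -m pendant '[[[0.004,0.0004,-0.011],[0,0,0]],[[0.0063,0.0006,-0.017],[0,0,0]],[[0.008,0.0008,-0.022],[0,0,0]],[[0.0085,0.0009,-0.0235],[0,0,0]],[[0.0085,0.0009,-0.0235],[0,0,0]]]'
```

```text
time_s: 12.8
ee_pos: [0.5622, 0.0329, 0.1421]
ee_rot: [[-0.935, -0.104, 0.338], [-0.098, 0.995, 0.036], [-0.34, 0.001, -0.941]]
wrist_force: [-2.4, -0.4, 5.6]
opening: 0.0005
```

```bash
python3 -m pendant '[[[0.001,0.0001,-0.003],[0,0,0]],[[0.0012,0.0001,-0.004],[0,0,0]]]'
```

```text
time_s: 13.0
ee_pos: [0.5625, 0.0329, 0.1414]
ee_rot: [[-0.935, -0.104, 0.339], [-0.098, 0.995, 0.036], [-0.341, 0.0, -0.94]]
wrist_force: [-19.2, -4.2, 35.8]
opening: 0.0004
```

```bash
python3 -m pendant '[[[-0.02,-0.002,0.055],[0,0,0]],[[-0.045,-0.005,0.125],[0,0,0]],[[-0.1,-0.01,0.2],[-0.07,0.66,0]],[[-0.2,-0.02,0.3],[-0.07,0.66,0]],[[-0.2,-0.02,0.3],[-0.07,0.66,0]],[[-0.2,-0.02,0.3],[-0.07,0.66,0]],[[-0.2,-0.02,0.3],[-0.07,0.66,0]]]'
python3 - <<'E'
from rig import manip
import cv2
for n in('side','top','wrist'):
    c=manip.capture(n); cv2.imwrite(f'pics/{n}9.png',c['image'])
i=cv2.imread('pics/side9.png')[150:300,220:420]; cv2.imwrite('pics/side9z.png',cv2.resize(i,None,fx=4,fy=4))
E
```

```text
time_s: 13.7
ee_pos: [0.4427, 0.0211, 0.32]
ee_rot: [[-0.995, -0.104, 0.002], [-0.104, 0.995, 0.0], [-0.002, -0.0, -1.0]]
wrist_force: [-0.1, 0.0, 0.3]
opening: 0.0006
```

View pics/side9z.png

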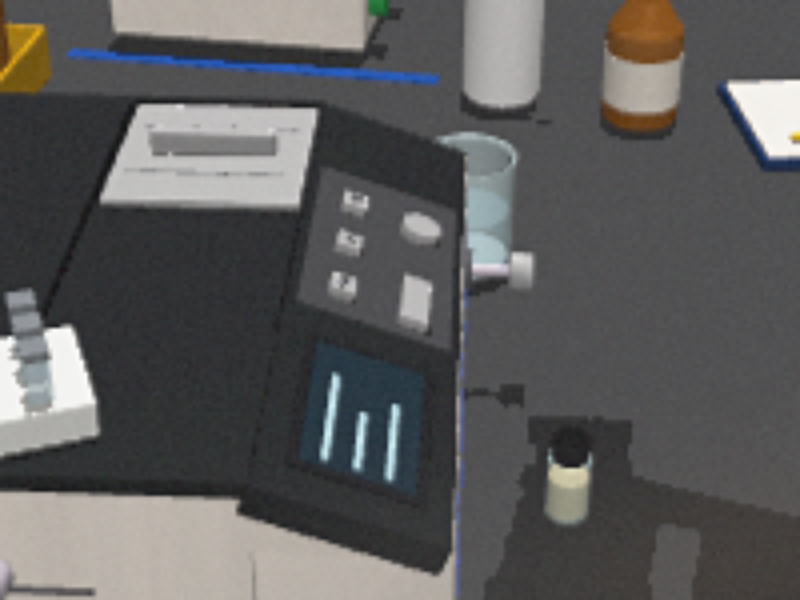

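View pics/top9.png

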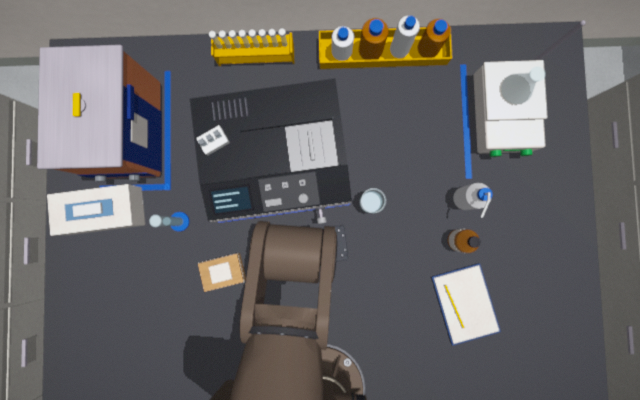

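View pics/side9.png

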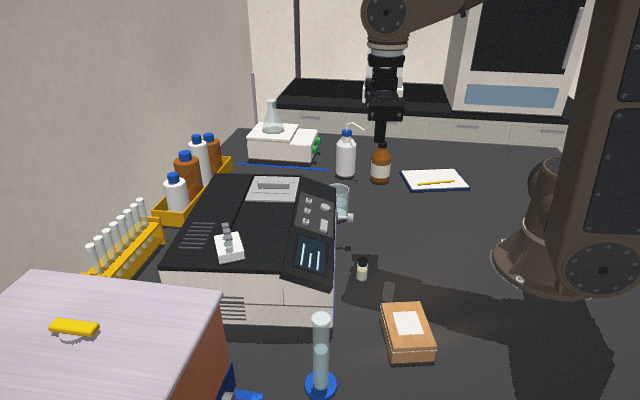

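The pictures show the cover over the well (rib at about (312,145) in the top view) and the rod home, with its knob face at (353,218) in the side view, where home should put it. All the keys are up, the bystanders are where they were, and the gripper is at z = 0.32, clear of the instrument.

```bash
python3 -m pendant '[[[0,0,0],[0,0,0]],[[0,0,0],[0,0,0]],[[0,0,0],[0,0,0]]]'; python3 -c "
from rig import manip
print(manip.finish_job())"
```

```text
time_s: 14.15
ee_pos: [0.4428, 0.0211, 0.3185]
ee_rot: [[-0.995, -0.104, -0.003], [-0.104, 0.995, 0.0], [0.003, 0.001, -1.0]]
wrist_force: [-0.7, -0.2, 0.3]
opening: 0.0005
the job is handed in; nothing more can be done
None
```

I took the reading in the order asked and handed the job in at 14.15 s of the 58 s allowed; the hand-in gave no verdict.

| Step | Wrist-force reading | What it shows |
|---|---|---|
| Cover pushed shut | about 60 N | firm stop after about 96 mm; well covered in the pictures |
| Zero key pressed, rod still out | about 17 N | past the key's 5 N full-down force; key up again afterwards |
| Rod pushed home | about 41 N | no further movement; knob face within about 1 pixel of its computed home position |
| Start key pressed | about 41 N | past the key's 5 N full-down force; key up again afterwards |

- **Final pictures:** the cover is shut, the rod is home and all five keys are up. The bystanders look unmoved; I checked them by eye and did not measure them again. The gripper stood at z = 0.32 m, touching nothing.
- **Disagreements:** measured from two pictures alone, the lower-row keys came out about 3 to 4 mm lower than the geometry fit used for the moves. The contact heights agreed with that fit to about 1 mm. The cover also started about 96 mm open, less than its full 115 mm.
- **Hard pushes:** the cover, rod and start-key pushes were harder than they needed to be. All were made with the fingertips and stayed well under the 120 N wrist limit.

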